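Dial open the locked sample drawer

ROBOT

A 6-joint arm with a two-finger parallel gripper is mounted at the origin on a cart in front of the work surface, level with it; the furniture and walls round the work are solid. World frame = base frame: x ahead of the robot, y to its left, z up, the work surface at z = 0. Lengths are in m, angles in degrees, forces in N, time in s.
With the tool pointing down it reaches from about 0.4 to 0.825 m from the base axis. Payload 7 kg.
Tool frame: the origin (TCP) lies midway between the tips of the shut fingers; the grasp point (between the pads) lies hold_point_z behind it (hold_point_z is the distance from the TCP to the grasp point, in m); z points along the fingers, y is the line along which they close (so a half turn about z gives the same grasp; the last joint's range is limited). The gripper opens to 88 mm and grips with 3 to 60 N. Pads are 19 mm wide; open, the fingers measure 130 mm over their backs; the gripper's body (78 mm by 193 mm) begins 47 mm behind the grasp point.
Start: joints at [-51.503, 20.546, 0.682, 0, -70.136, -16.507], TCP at [0.253, -0.626, 0.227] pointing down, gripper open.
Joint ranges: [-176.03, 176.03], [-82.01, 121.73], [-58.28, 71.71], [-173.87, 95.51], [-174.79, -0.11], [-173.66, 173.66]. Speed limits (degrees/s): [136.94, 136.94, 172.46, 180, 180, 180].

INTERFACE

Orientations are given as [roll, pitch, yaw] about the fixed x, y, z axes, in that order (R = Rz(yaw) Ry(pitch) Rx(roll)).
In Python, from plant import * gives the robot as it stands.
- The arm moves only by the tool step_arm, never from a script. Its argument "steps" is a list that holds one entry, the list of rows, each a list of 6 numbers: the shift along the tool's x, y, z scaled (see below), then the turn, a rotation vector about the tool's x, y, z scaled (see below). In form: [[[tx, ty, tz, wx, wy, wz], ...]]. A call has 1 to 20 rows; each row is the pose to reach, as a shift and turn from the pose commanded when the call began, along the tool's axes at that moment; what a row does not reach only later rows make up. The controller multiplies each number of a shift by 100 mm and each number of a turn by 0.5 rad. A row lasts 1/10 s, in which the tool goes at most 50 mm and 8.59 degrees, less where a joint would pass 70% of its speed; a pose out of reach is approached as far as the arm can. A call with a number of a shift or a turn outside -1 to 1 is refused whole. A call with a gripper value outside its range is refused whole. "jaw" is the closure in counts, from 0 (fully open) to 255 (shut), set as the call begins (left out, the last holds). The fingers move at their own pace and stop on an object; the grip force is fixed at half the most. Time passes only in rows, so rows that repeat a pose let the fingers close. It gives the time, the measured TCP pose, the force, the opening and the grip force at its end, in the units of the state.
- get_obs(): the state, without advancing time (a new reading comes with each control period).
- snapshot(name): name is "scene" or "side" or "wrist"; returns (picture, depth): 400x640x3 uint8, red, green, blue; 400x640 float32, m along the optical axis (not along the pixel's ray), 0 where there is no reading.
- calibration(name): a dict with "mtx" (3x3 intrinsics, pixels), "dist" ([k1, k2, p1, p2, k3] as OpenCV has them; the pictures are not rectified), "rvec" (rotation vector, rad) and "tvec" (3), from world to camera coordinates, as OpenCV has them. Camera axes: x right, y down, z forward; pixel columns grow to the right and rows downward; lengths in m; the calibration is good to about 2 mm. A picture is of the moment at which its call begins: read the wrist's pose just before it. calibration takes no time and is no camera call; for the wrist camera it gives the pose at the moment of the call.
- close_job(): hands the job in; it is judged then, once.
The state is a dict: "clock": time; "joint_pos": joint angles; "qvel": joint speeds; "tau": joint torques, N m; "tool_pos": TCP position; "orientation": TCP orientation; "force": force on the tool from outside, world axes, zero at the start; "moment": the same for the moment, N m; "opening": finger opening in m; "gripper_force": force on a finger pad.
Only numpy, scipy, OpenCV 4.12 (cv2) and the standard library are available. Lean on these libraries where they do the work, as an engineer would, in place of code of your own. Each camera call takes 0.05 s, during which the arm holds its last target. There are 200 camera calls.

TASK

Open the locked sample cabinet: turn the dial clockwise (seen from above) until its pointer stands at mark 4, then anticlockwise until it stands at mark 11, and then slowly clockwise again until you feel it stop, without forcing it any farther. Count as on a clock face, the long broad mark being 12. Then pull the drawer out by its handle at least 55 mm and let go, leaving the bottle and the swab tub beside the cabinet where they stand.

Things in the scene. Friction and masses are not known exactly. Their poses are not given: they have to be found in the camera images.
- cabinet: Grey steel sample cabinet, 150 deep (x) x 220 wide (y) x 105 mm high, fixed. Origin on the table straight below the dial's axis; the case reaches from own x = -80 mm (front, towards the robot) to +70 mm (back); z up. On its top, round the dial, lies a flat ring with twelve black marks, 30 degrees apart, counted clockwise seen from above as on a clock face.
- knob_mid (a point): Centre of the dial's round black fluted knob, on the upright dial axis, 130 mm above the table: 50 mm diameter, 36 mm high (z 112 to 148 mm). It stands on a round black skirt, 82 mm diameter, top at z = 112 mm, which turns with it and bears the pointer, a white radial rib (a black line on the knob's top points the same way). The x axis points along the pointer.
- dial (a joint): Dial angle in rad, growing clockwise seen from above: 0 = pointer at mark 12, each mark 0.524. Starts between -0.5 and 0.3. Turns without end, with about 0.1 N m of friction, and stays where left. It carries hidden wheels along; a number must be met to about 8 degrees (0.14 rad). If a number is overshot, turn anticlockwise to about -1.6 rad and begin the sequence again.
- mark_12 (a point): Outer end of mark 12, the long broad mark at the back (cabinet's +x), 60 mm from the axis, on top of the cabinet (z 107 mm); the other marks are short and thin and end 53 mm from the axis. On the last clockwise turn from mark 11 a spring bolt drops into the dial's cam and stops it, somewhere between just past mark 12 and mark 2 (0.1 to 1.0 rad); where is unknown each time and must be felt.
- mark_4 (a point): Outer end of mark 4 (dial 2.094 rad), the first number, reached clockwise, 53 mm from the axis.
- mark_11 (a point): Outer end of mark 11 (dial -0.524 rad), the second number, reached anticlockwise from mark 4. From here turn slowly clockwise (under 0.5 rad/s). The bolt falling in may first draw the dial on a little; then, about 0.15 rad farther, the moment against turning jumps to 0.3 to 0.6 N m (about 0.1 before): that is the stop. If the dial passes 1.2 rad without it, the numbers were missed.
- clutch (a joint): Slip of the overload clutch inside the dial, rad: 0 as long as the lock has not been forced; grows as the dial is twisted on past the stop with more than 0.6 N m. Beyond 0.12 rad the lock counts as forced. It tells nothing before the stop is reached.
- handle_mid (a point): Middle of the drawer's steel bar handle: round bar, 12 mm diameter, 110 mm long along the cabinet's y axis, 80 mm above the table, 44 mm in front of the drawer's white front (38 mm of free space behind the bar). It moves with the drawer.
- drawer (a joint): How far the drawer is pulled out, m: 0 shut, 0.070 at its stop. It slides along the cabinet's own -x axis with about 2 N of friction and stays where it is left; while locked it gives only 2 to 5 mm.
- bottle_mid (a point): Middle of a small medium bottle, 45 mm diameter, 88 mm high, loose, standing upright at the cabinet's right side (seen from the robot). Bystander.
- swab_tub_mid (a point): Middle of a tub of swabs, 77 mm diameter, 80 mm high, loose, standing upright at the cabinet's left side. Bystander.

How it is judged (in metres and radians):
On the way, in this order (a step that is already met when the one before it is completed fails the run):
1. the dial's pointer stands at mark 4 (within 0.17 rad) (value of joint dial between 1.924 and 2.264 rad), for 0.1 s.
2. the pointer has come back to mark 11 (within 0.17 rad) (value of joint dial between -0.694 and -0.354 rad), for 0.1 s.
3. the dial has been turned clockwise again to where it stops, the drawer still shut (value of joint dial between 0 and 1.2 rad and value of joint drawer below 0.005 m), for 0.1 s.
At the end, for the whole second after the job is handed in: The drawer stands at least 50 mm open, the dial rests where it stopped (0 to 1.2 rad, about marks 12 to 2), and the bottle and the swab tub are within 30 mm of where they stood (value of joint drawer above 0.05 m and value of joint dial between 0 and 1.2 rad and distance of each of bottle_mid, swab_tub_mid from where it was at the start of the episode below 0.03 m); the robot touches nothing.
It fails at once if the bottle or the swab tub is shifted or knocked over (more than 30 mm) (distance of any of bottle_mid, swab_tub_mid from where it was at the start of the episode above 0.03 m).
It fails at once if the dial is forced past its stop (the clutch slips more than 0.12 rad) (value of joint clutch above 0.12 rad).
It also fails if it takes over 72 s, if anything falls off the work surface, if the arm or the gripper's body presses on something with over 40 N, if the wrist force passes 120 N, or if a joint passes its speed limit or range.

## Working session

There is one attempt and no reset: what is moved stays moved. The work goes in short steps, Python scripts to look and compute and a tool call to move; the robot and the scene stay as the last step left them, time stands still between calls to the robot, and variables do not carry over. Pictures are saved under pics/ and viewed, at most 10 in all, crops included, and the job is handed in when it is done.

Besides the shell and the picture viewer there is one more tool, called after ">>>" in YAML: its name, and indented under it one key for each argument. step_arm: Moves the arm, as the interface text tells. Its arguments: {"type":"object","properties":{"steps":{"type":"array","items":{"type":"array","items":{"type":"array","items":{"type":"number","minimum":-1,"maximum":1}}}},"jaw":{"type":"number"}},"required":["steps"]}

```bash
ls; mkdir -p pics; python3 - <<'E'
from plant import *
import cv2,numpy as np
o=get_obs();print(o)
try: print(hold_point_z)
except Exception as e: print(e)
for n in ("scene","side"):
    p,d=snapshot(n);cv2.imwrite(f"pics/{n}0.png",p[:,:,::-1]);np.save(f"pics/{n}0.npy",d);c=calibration(n);print(n,c)
E
```

```text
pics
{'clock': 0.0, 'joint_pos': array([-5.15052129e+01,  2.05913464e+01,  6.32854275e-01, -1.73961315e-02,
       -7.01357172e+01, -1.65066311e+01]), 'qvel': array([-0.0600689 , -0.00074272,  0.00695634,  0.12040024, -0.03062026,
       -0.03446623]), 'tau': array([ 3.03870647e-04, -5.82716775e+01,  2.93062162e+01,  6.99715465e+00,
        7.05628467e-03, -1.24163557e-04]), 'tool_pos': array([ 0.2525021 , -0.62546494,  0.22562527]), 'orientation': array([ 1.79905027e+02, -1.10901408e-02, -1.58017759e+02]), 'force': array([-0.73239497,  0.54690647,  0.70963202]), 'moment': array([-0.01444254,  0.0006545 ,  0.05516023]), 'gripper_force': 0.0, 'opening': 0.08738726089793404}
0.0188
scene {'mtx': array([[447.49254777,   0.        , 317.1436928 ],
       [  0.        , 447.49254777, 198.65991687],
       [  0.        ,   0.        ,   1.        ]]), 'dist': array([-0.04917082,  0.        ,  0.        ,  0.        ,  0.        ]), 'rvec': array([ 2.39325057,  0.33769666, -0.14620051]), 'tvec': array([-0.57888549, -0.06525041,  1.34888145])}
side {'mtx': array([[437.00699462,   0.        , 319.88139359],
       [  0.        , 437.00699462, 197.91324816],
       [  0.        ,   0.        ,   1.        ]]), 'dist': array([-0.09574253,  0.        ,  0.        ,  0.        ,  0.        ]), 'rvec': array([ 2.31634693,  1.3016623 , -0.34812396]), 'tvec': array([-0.29234343, -0.40622301,  1.20713325])}
```

View pics/scene0.png

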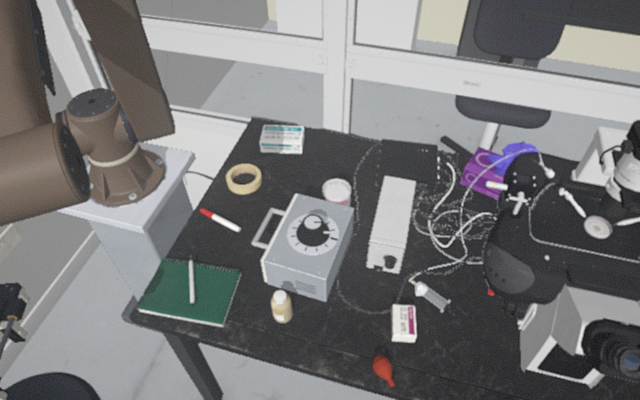

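View pics/side0.png

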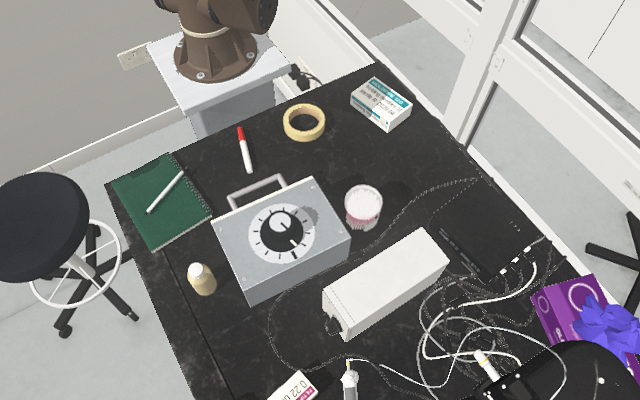

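Scene: dial at about (314,229), handle (266,228), bottle (282,306), tub (337,190). In the side view the dial is at (280,235) and the handle at (257,190). Next I'll fit the cabinet from depth.

```bash
cat > h.py <<'E'
import cv2,numpy as np
from plant import *
def cloud(d,c):
    h,w=d.shape;v,u=np.mgrid[:h,:w]
    n=cv2.undistortPoints(np.stack([u.ravel(),v.ravel()],1).astype(np.float64)[:,None],c["mtx"],c["dist"])[:,0]
    P=np.c_[n,np.ones(len(n))]*d.reshape(-1,1);R=cv2.Rodrigues(c["rvec"])[0]
    return ((P-c["tvec"].ravel())@R).reshape(h,w,3)
def proj(X,c): return cv2.projectPoints(np.atleast_2d(X).astype(float),c["rvec"],c["tvec"],c["mtx"],c["dist"])[0][:,0]
E
python3 - <<'E'
from h import *
for n,(u,v),b,t in (("scene",(314,229),(282,306),(337,190)),("side",(280,235),(202,278),(362,205))):
    d=np.load(f"pics/{n}0.npy");c=calibration(n);C=cloud(d,c)
    K=C[v,u];print(n,"knob px",K,"bottle",C[b[1],b[0]],"tub",C[t[1],t[0]])
    near=np.hypot(*(C[...,:2]-K[:2]).transpose(2,0,1))<.2
    m=near&(abs(C[...,2]-.106)<.006)&(d>0)
    r=cv2.minAreaRect(C[m][:,:2].astype(np.float32)*1000);print("top",m.sum(),r)
    k=near&(C[...,2]>.141)&(C[...,2]<.156)&(np.hypot(*(C[...,:2]-K[:2]).transpose(2,0,1))<.06)
    q=C[k];print("knobtop",k.sum(),cv2.minEnclosingCircle(q[:,:2].astype(np.float32)*1000),q[:,2].mean())
    hm=near&(abs(C[...,2]-.083)<.012)&(C[...,0]<K[0]-.085)
    print("handle",hm.sum(),cv2.minAreaRect(C[hm][:,:2].astype(np.float32)*1000))
E
```

```text
scene knob px [ 0.64102297 -0.1473513   0.15123408] bottle [ 0.6156035  -0.31198377  0.07206264] tub [0.64588918 0.04609687 0.08240528]
top 4300 ((690.8134155273438, -131.09805297851562), (222.8057098388672, 294.8410339355469), 86.82025146484375)
knobtop 333 ((632.766357421875, -128.00839233398438), 26.324575424194336) 0.14935990580987912
handle 349 ((518.4929809570312, -149.08441162109375), (57.719120025634766, 176.42364501953125), 5.434038162231445)
side knob px [ 0.65316962 -0.13862857  0.14418968] bottle [ 0.6223365  -0.29313289  0.0715018 ] tub [0.65056401 0.04359796 0.07951434]
top 7952 ((694.2685546875, -130.65777587890625), (220.01541137695312, 305.41571044921875), 86.83844757080078)
knobtop 601 ((630.5068969726562, -127.62152862548828), 26.782268524169922) 0.14780141796299537
handle 466 ((513.7115478515625, -120.65071105957031), (120.87481689453125, 39.688941955566406), 87.56623840332031)
```

```bash
python3 - <<'E'
from h import *
A=np.array([.6315,-.128]);yaw=np.radians(-3.1);ex=np.array([np.cos(yaw),np.sin(yaw)]);ey=np.array([-ex[1],ex[0]])
out=[]
g=np.linspace(.1,-.1,390)
U,V=np.meshgrid(g,g) # U: cabinet y (left = +), V: cabinet x (up=+)
for n in("scene","side"):
    im=cv2.imread(f"pics/{n}0.png");c=calibration(n)
    X=np.zeros(U.shape+(3,));X[...,:2]=A+V[...,None]*ex+U[...,None]*ey;X[...,2]=.108
    p=proj(X.reshape(-1,3),c).reshape(390,390,2).astype(np.float32)
    r=cv2.remap(im,p[...,0],p[...,1],cv2.INTER_CUBIC)
    for rad in(.053,.041,.060): cv2.circle(r,(195,195),int(rad/.2*390),(0,0,255),1)
    out.append(r)
cv2.imwrite("pics/rect0.png",np.hstack(out))
E
```

```text
(no output)
```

View pics/rect0.png

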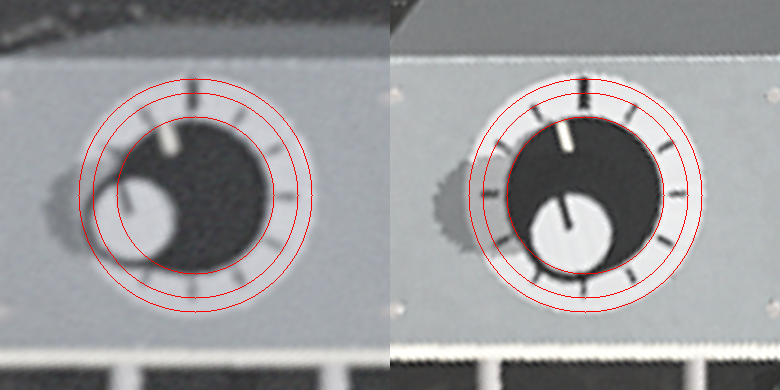

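Dial axis fits at (0.6315, -0.128), cabinet yaw about -3°. The pointer is just left of 12 (about -15°), so dial ≈ -0.27. Next, the moves to get above the knob.

```bash
cat >> h.py <<'E'
def R_(yaw): 
    t=np.radians(yaw);return np.array([[np.cos(t),np.sin(t),0],[np.sin(t),-np.cos(t),0],[0,0,-1]])
def plan(p,yaw,P,Yaw,wstep=.5):
    p=np.array(p,float);P=np.array(P,float)
    for i in range(15):
        R=R_(yaw);d=R.T@(P-p);d*=min(1,.1/max(abs(d).max(),1e-9))
        w=np.clip(-np.radians(Yaw-yaw),-wstep,wstep)   # +wz = clockwise = yaw down
        row=np.round([*(d/.1),0,0,w/.5],2);print(row.tolist())
        p=p+R@(row[:3]*.1);yaw-=np.degrees(row[5]*.5)
        if np.linalg.norm(P-p)<2e-3 and abs(Yaw-yaw)<1:break
    print("end",p,yaw)
E
python3 -c "
from h import *
plan([.253,-.626,.227],-158.01,[.6315,-.128,.21],-90,.4)"
```

```text
[-1.0, 0.6, 0.03, 0.0, 0.0, -0.8]
[-1.0, 0.14, 0.03, 0.0, 0.0, -0.8]
[-1.0, -0.27, 0.03, 0.0, 0.0, -0.77]
[-1.0, -0.76, 0.03, 0.0, 0.0, -0.0]
[-1.0, -0.76, 0.04, 0.0, 0.0, -0.0]
[-0.42, -0.32, 0.01, 0.0, 0.0, -0.0]
end [ 0.63142589 -0.12836149  0.21      ] -90.11450127699744
```

>>> step_arm:
  steps:
    - [[-0.25, 0.15, 0.01, 0, 0, -0.2], [-0.5, 0.3, 0.01, 0, 0, -0.4], [-0.75, 0.45, 0.02, 0, 0, -0.6], [-1.0, 0.6, 0.03, 0, 0, -0.8], [-1.0, 0.6, 0.03, 0, 0, -0.8]]
  jaw: 0

```text
clock: 0.6
tool_pos: [0.3246, -0.5304, 0.2234]
orientation: [180.0, 0.0, -134.8]
force: [0.1, -1.0, -0.4]
opening: 0.0878
gripper_force: 0.0
```

>>> step_arm:
  steps:
    - [[-0.25, 0.03, 0.01, 0, 0, -0.2], [-0.5, 0.07, 0.01, 0, 0, -0.4], [-0.75, 0.1, 0.02, 0, 0, -0.6], [-1.0, 0.14, 0.03, 0, 0, -0.8], [-1.0, 0.14, 0.03, 0, 0, -0.8]]

```text
clock: 1.1
tool_pos: [0.385, -0.4507, 0.2203]
orientation: [180.0, 0.0, -111.9]
force: [0.1, -0.4, 0.1]
opening: 0.0877
gripper_force: 0.0
```

>>> step_arm:
  steps:
    - [[-0.25, -0.07, 0.01, 0, 0, -0.2], [-0.5, -0.14, 0.01, 0, 0, -0.4], [-0.75, -0.2, 0.02, 0, 0, -0.6], [-1.0, -0.27, 0.03, 0, 0, -0.77], [-1.0, -0.27, 0.03, 0, 0, -0.77]]

```text
clock: 1.6
tool_pos: [0.4477, -0.3687, 0.2173]
orientation: [180.0, 0.0, -90.0]
force: [0.0, 0.0, -0.5]
opening: 0.0873
gripper_force: 0.0
```

>>> step_arm:
  steps:
    - [[-0.25, -0.19, 0.01, 0, 0, 0], [-0.5, -0.38, 0.01, 0, 0, 0], [-0.75, -0.57, 0.02, 0, 0, 0], [-1.0, -0.76, 0.03, 0, 0, 0]]

```text
clock: 2.0
tool_pos: [0.5231, -0.27, 0.2144]
orientation: [180.0, -0.0, -90.3]
force: [-0.2, 0.1, -0.1]
opening: 0.0879
gripper_force: 0.0
```

>>> step_arm:
  steps:
    - [[-0.25, -0.19, 0.01, 0, 0, 0], [-0.5, -0.38, 0.02, 0, 0, 0], [-0.75, -0.57, 0.03, 0, 0, 0], [-1.0, -0.76, 0.04, 0, 0, 0]]

```text
clock: 2.4
tool_pos: [0.5995, -0.1702, 0.2103]
orientation: [180.0, -0.0, -90.3]
force: [1.0, -0.5, 0.3]
opening: 0.0872
gripper_force: 0.0
```

>>> step_arm:
  steps:
    - [[-0.2, -0.16, 0.0, 0, 0, 0], [-0.42, -0.32, 0.01, 0, 0, 0], [-0.42, -0.32, 0.01, 0, 0, 0], [-0.42, -0.32, 0.01, 0, 0, 0], [-0.42, -0.32, 0.01, 0, 0, 0]]

```text
clock: 2.9
tool_pos: [0.6306, -0.1293, 0.2094]
orientation: [180.0, -0.0, -90.2]
force: [-0.2, -1.1, 1.3]
opening: 0.0875
gripper_force: 0.0
```

```bash
python3 - <<'E'
from h import *
o=get_obs();print(o["clock"],o["tool_pos"],o["orientation"],o["joint_pos"],o["force"],o["moment"])
p,d=snapshot("wrist");cv2.imwrite("pics/wrist1.png",p[:,:,::-1]);c=calibration("wrist")
R=cv2.Rodrigues(c["rvec"])[0];print("campos",-R.T@c["tvec"].ravel())
C=cloud(d,c);m=(d>0)&(C[...,2]>.14)&(C[...,2]<.156)&(np.hypot(C[...,0]-.6315,C[...,1]+.128)<.05)
print(m.sum(),cv2.minEnclosingCircle(C[m][:,:2].astype(np.float32)*1000) if m.sum() else 0, proj([[.6315,-.128,.148],[.6315,-.128,.107]],c))
E
```

```text
2.9 [ 0.63061765 -0.12928007  0.20936882] [ 1.79963242e+02 -6.85506095e-03 -9.02110874e+01] [ 5.75091668e+00  1.82734298e+01 -4.93070238e+00  3.26309469e-03
 -6.68331390e+01 -5.96329096e+00] [-0.24257571 -1.06806688  1.31228579] [-0.00172338  0.14222959  0.02787473]
campos [ 0.63048746 -0.20023672  0.36861287]
3517 ((631.9757080078125, -127.18566131591797), 26.331092834472656) [[323.09035886 211.32425183]
 [323.22964089 196.626822  ]]
```

View pics/wrist1.png

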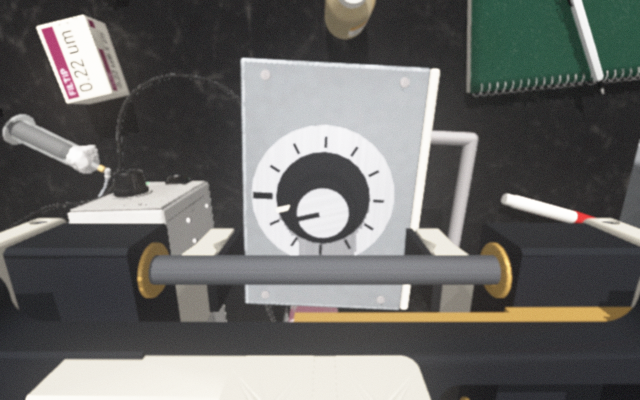

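The wrist view shows the knob centred between the open fingers at about (322,212), with the pointer rib at (285,208) in line with the left finger. I'll turn the tool 50° so the pointer stays visible, then descend.

```bash
python3 -c "
from h import *
plan([.6307,-.1292,.2095],-90.2,[.6317,-.1277,.2095],-40,.44)
plan([.6317,-.1277,.2095],-40,[.6317,-.1277,.1185],-40,.44)"
```

```text
[-0.02, -0.01, 0.0, 0.0, 0.0, -0.88]
[0.0, 0.0, 0.0, 0.0, 0.0, -0.87]
end [ 0.63170698 -0.1272035   0.2095    ] -40.06619292605297
[0.0, 0.0, 0.91, 0.0, 0.0, -0.0]
end [ 0.6317 -0.1277  0.1185] -40.0
```

>>> step_arm:
  steps:
    - [[-0.01, -0.01, 0, 0, 0, -0.22], [-0.01, -0.01, 0, 0, 0, -0.44], [-0.02, -0.01, 0, 0, 0, -0.66], [-0.02, -0.01, 0, 0, 0, -0.88], [-0.02, -0.01, 0, 0, 0, -0.88]]

```text
clock: 3.45
tool_pos: [0.6317, -0.1272, 0.2099]
orientation: [-180.0, -0.0, -64.9]
force: [-0.1, -0.2, -0.9]
opening: 0.0877
gripper_force: 0.0
```

>>> step_arm:
  steps:
    - [[0, 0, 0, 0, 0, -0.22], [0, 0, 0, 0, 0, -0.44], [0, 0, 0, 0, 0, -0.66], [0, 0, 0, 0, 0, -0.87], [0, 0, 0, 0, 0, -0.87], [0, 0, 0, 0, 0, -0.87]]

```text
clock: 4.05
tool_pos: [0.632, -0.1267, 0.2097]
orientation: [-180.0, -0.0, -40.3]
force: [-0.0, 0.9, 0.3]
opening: 0.0871
gripper_force: 0.0
```

>>> step_arm:
  steps:
    - [[0, 0.01, 0.2, 0, 0, 0], [0, 0.01, 0.4, 0, 0, 0], [0, 0.01, 0.6, 0, 0, 0], [0, 0.01, 0.75, 0, 0, 0], [0, 0.01, 0.85, 0, 0, 0], [0, 0.01, 0.91, 0, 0, 0], [0, 0.01, 0.91, 0, 0, 0]]

```text
clock: 4.75
tool_pos: [0.6313, -0.1271, 0.118]
orientation: [180.0, 0.0, -40.1]
force: [-1.0, 0.5, -0.4]
opening: 0.0875
gripper_force: 0.0
```

>>> step_arm:
  steps:
    - [[0, 0, 0, 0, 0, 0], [0, 0, 0, 0, 0, 0], [0, 0, 0, 0, 0, 0], [0, 0, 0, 0, 0, 0], [0, 0, 0, 0, 0, 0], [0, 0, 0, 0, 0, 0], [0, 0, 0, 0, 0, 0], [0, 0, 0, 0, 0, 0], [0, 0, 0, 0, 0, 0], [0, 0, 0, 0, 0, 0]]
  jaw: 255

```text
clock: 5.75
tool_pos: [0.6318, -0.1268, 0.1188]
orientation: [-180.0, -0.0, -40.0]
force: [1.4, 3.9, 2.1]
opening: 0.0495
gripper_force: 30.0
```

```bash
cat >> h.py <<'E'
AX=np.array([.6317,-.1277])
def wrist(name=None):
    o=get_obs();c=calibration("wrist");p,d=snapshot("wrist")
    g=np.linspace(.07,-.07,560);U,V=np.meshgrid(g,g);yaw=np.radians(-3.1)
    ex=np.array([np.cos(yaw),np.sin(yaw)]);ey=np.array([-ex[1],ex[0]])
    X=np.zeros(U.shape+(3,));X[...,:2]=AX+V[...,None]*ex+U[...,None]*ey;X[...,2]=.113
    q=proj(X.reshape(-1,3),c).reshape(560,560,2).astype(np.float32)
    r=cv2.remap(np.ascontiguousarray(p[:,:,::-1]),q[...,0],q[...,1],cv2.INTER_LINEAR)
    # whitest direction on the black skirt
    a=np.radians(np.arange(-180,180,.5));rr=np.linspace(.031,.037,8)
    x=280+4000*np.outer(np.sin(a),rr);y=280-4000*np.outer(np.cos(a),rr)
    s=cv2.remap(cv2.cvtColor(r,cv2.COLOR_BGR2GRAY),x.astype(np.float32),y.astype(np.float32),1).min(1).astype(float)
    if name: cv2.imwrite(f"pics/{name}.png",np.hstack([r,cv2.resize(np.ascontiguousarray(p[:,:,::-1]),(240,150)).copy() if 0 else r[:, :0]]))
    print(round(o["clock"],2),"yaw",o["orientation"][2].round(2),"j6",o["joint_pos"][5].round(1),"Mz",o["moment"].round(3),"F",o["force"].round(1),"open",o["opening"].round(4))
    hi=s>130
    lab=np.flatnonzero(np.diff(np.r_[0,hi,0]));print("white arcs (rad cw):",[(round(float(a[i]),2),round(float(a[j-1]),2)) for i,j in zip(lab[::2],lab[1::2])])
E
python3 -c "
from h import *
wrist('w2')"
```

```text
Traceback (most recent call last):
  File "h.py", line 33, in wrist
    print(round(o["clock"],2),"yaw",o["orientation"][2].round(2),"j6",o["joint_pos"][5].round(1),"Mz",o["moment"].round(3),"F",o["force"].round(1),"open",o["opening"].round(4))
                                                                                                                                                          ^^^^^^^^^^^^^^^^^^
AttributeError: 'float' object has no attribute 'round'
```

View pics/w2.png

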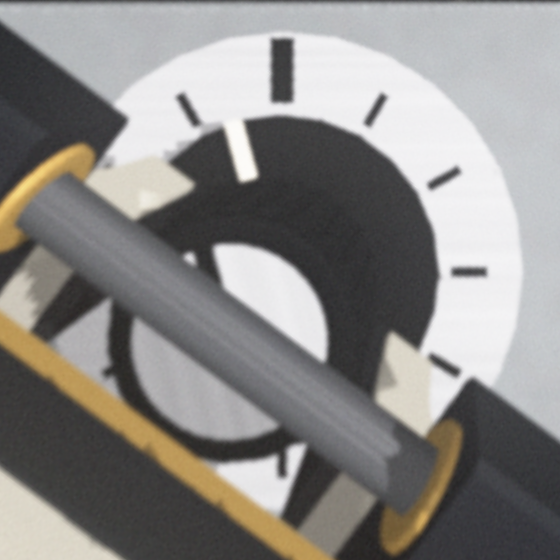

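Gripped, opening 49.5 mm. The pointer rib is seen at (233,122)–(248,180), giving dial ≈ -0.27. Turning clockwise by 2.36 rad.

>>> step_arm:
  steps:
    - [[0, 0, 0, 0, 0, 0.12], [0, 0, 0, 0, 0, 0.24], [0, 0, 0, 0, 0, 0.36], [0, 0, 0, 0, 0, 0.48], [0, 0, 0, 0, 0, 0.6], [0, 0, 0, 0, 0, 0.72], [0, 0, 0, 0, 0, 0.86], [0, 0, 0, 0, 0, 1.0]]

```text
clock: 6.6
tool_pos: [0.6319, -0.1267, 0.1188]
orientation: [-180.0, -0.0, -68.8]
force: [1.9, 3.5, 1.8]
opening: 0.0496
gripper_force: 30.0
```

```bash
sed -i 's/o\["opening"\].round(4)/round(o["opening"],4)/' h.py; python3 -c "
from h import *
wrist('w3')"
```

```text
6.6 yaw -68.78 j6 15.3 Mz [ 1.306 -0.222  0.081] F [1.9 3.5 1.8] open 0.0496
white arcs (rad cw): [(-3.06, -2.99), (-2.98, -2.95), (-2.36, -1.63), (-1.05, -1.05), (-1.03, -0.91), (0.13, 0.27), (2.55, 2.65)]
```

>>> step_arm:
  steps:
    - [[0, 0, 0, 0, 0, 0.12], [0, 0, 0, 0, 0, 0.24], [0, 0, 0, 0, 0, 0.36], [0, 0, 0, 0, 0, 0.48], [0, 0, 0, 0, 0, 0.6], [0, 0, 0, 0, 0, 0.72], [0, 0, 0, 0, 0, 0.86], [0, 0, 0, 0, 0, 1.0]]

```text
clock: 7.45
tool_pos: [0.6321, -0.1267, 0.1188]
orientation: [-179.9, 0.0, -97.3]
force: [2.2, 2.5, 2.6]
opening: 0.0498
gripper_force: 30.0
```

>>> step_arm:
  steps:
    - [[0, 0, 0, 0, 0, 0.12], [0, 0, 0, 0, 0, 0.24], [0, 0, 0, 0, 0, 0.36], [0, 0, 0, 0, 0, 0.48], [0, 0, 0, 0, 0, 0.6], [0, 0, 0, 0, 0, 0.72], [0, 0, 0, 0, 0, 0.86], [0, 0, 0, 0, 0, 1.0]]

```text
clock: 8.25
tool_pos: [0.6322, -0.1267, 0.1188]
orientation: [-179.9, 0.1, -126.0]
force: [2.3, 2.7, 1.1]
opening: 0.0495
gripper_force: 30.0
```

>>> step_arm:
  steps:
    - [[0, 0, 0, 0, 0, 0.12], [0, 0, 0, 0, 0, 0.24], [0, 0, 0, 0, 0, 0.36], [0, 0, 0, 0, 0, 0.48], [0, 0, 0, 0, 0, 0.6], [0, 0, 0, 0, 0, 0.72], [0, 0, 0, 0, 0, 0.86], [0, 0, 0, 0, 0, 1.0]]

```text
clock: 9.05
tool_pos: [0.6324, -0.1268, 0.1188]
orientation: [-180.0, 0.1, -154.6]
force: [3.4, 3.3, 0.6]
opening: 0.0495
gripper_force: 30.0
```

>>> step_arm:
  steps:
    - [[0, 0, 0, 0, 0, 0.1], [0, 0, 0, 0, 0, 0.2], [0, 0, 0, 0, 0, 0.3], [0, 0, 0, 0, 0, 0.4], [0, 0, 0, 0, 0, 0.5], [0, 0, 0, 0, 0, 0.6], [0, 0, 0, 0, 0, 0.66], [0, 0, 0, 0, 0, 0.66]]

```text
clock: 9.85
tool_pos: [0.6324, -0.127, 0.1188]
orientation: [-180.0, 0.1, -173.4]
force: [4.1, 1.5, 0.4]
opening: 0.0496
gripper_force: 30.0
```

```bash
python3 -c "
from h import *
wrist('w4')"
```

```text
9.85 yaw -173.42 j6 -89.4 Mz [ 0.794 -1.324  0.047] F [4.1 1.5 0.4] open 0.0496
white arcs (rad cw): [(-0.46, 0.13), (1.51, 1.54), (1.98, 2.12)]
```

View pics/w4.png

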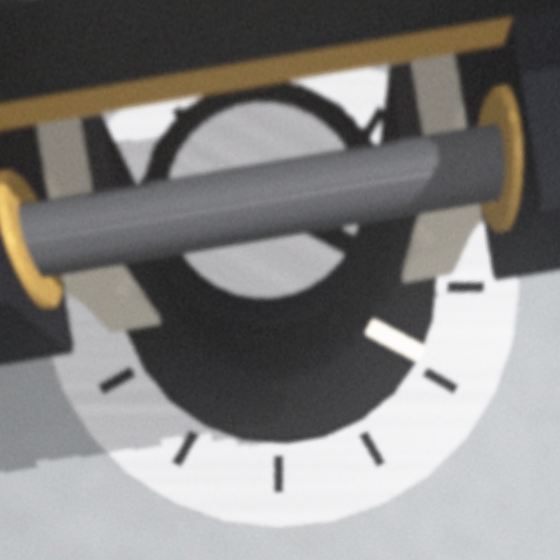

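Pointer at (370,327)–(420,352), just short of mark 4 at (440,380): dial ≈ 2.05. I'll nudge it 0.04, then go anticlockwise by 2.62.

>>> step_arm:
  steps:
    - [[0, 0, 0, 0, 0, 0.04], [0, 0, 0, 0, 0, 0.08], [0, 0, 0, 0, 0, 0.08], [0, 0, 0, 0, 0, 0.08], [0, 0, 0, 0, 0, 0.08]]

```text
clock: 10.4
tool_pos: [0.6324, -0.127, 0.1188]
orientation: [-180.0, 0.1, -175.7]
force: [4.4, 2.3, -0.6]
opening: 0.0497
gripper_force: 30.0
```

>>> step_arm:
  steps:
    - [[0, 0, 0, 0, 0, -0.12], [0, 0, 0, 0, 0, -0.24], [0, 0, 0, 0, 0, -0.36], [0, 0, 0, 0, 0, -0.48], [0, 0, 0, 0, 0, -0.6], [0, 0, 0, 0, 0, -0.72], [0, 0, 0, 0, 0, -0.86], [0, 0, 0, 0, 0, -1.0]]

```text
clock: 11.2
tool_pos: [0.6323, -0.1268, 0.1188]
orientation: [-180.0, 0.1, -146.9]
force: [4.8, 2.6, 0.7]
opening: 0.05
gripper_force: 30.0
```

>>> step_arm:
  steps:
    - [[0, 0, 0, 0, 0, -0.12], [0, 0, 0, 0, 0, -0.24], [0, 0, 0, 0, 0, -0.36], [0, 0, 0, 0, 0, -0.48], [0, 0, 0, 0, 0, -0.6], [0, 0, 0, 0, 0, -0.72], [0, 0, 0, 0, 0, -0.86], [0, 0, 0, 0, 0, -1.0]]

```text
clock: 12.0
tool_pos: [0.6321, -0.1267, 0.1188]
orientation: [-179.9, 0.1, -118.3]
force: [4.1, 3.0, 0.9]
opening: 0.0495
gripper_force: 30.0
```

>>> step_arm:
  steps:
    - [[0, 0, 0, 0, 0, -0.12], [0, 0, 0, 0, 0, -0.24], [0, 0, 0, 0, 0, -0.36], [0, 0, 0, 0, 0, -0.48], [0, 0, 0, 0, 0, -0.6], [0, 0, 0, 0, 0, -0.72], [0, 0, 0, 0, 0, -0.86], [0, 0, 0, 0, 0, -1.0]]

```text
clock: 12.8
tool_pos: [0.632, -0.1266, 0.1188]
orientation: [-179.9, 0.0, -89.6]
force: [3.3, 3.5, 0.9]
opening: 0.0497
gripper_force: 30.0
```

>>> step_arm:
  steps:
    - [[0, 0, 0, 0, 0, -0.12], [0, 0, 0, 0, 0, -0.24], [0, 0, 0, 0, 0, -0.36], [0, 0, 0, 0, 0, -0.48], [0, 0, 0, 0, 0, -0.6], [0, 0, 0, 0, 0, -0.72], [0, 0, 0, 0, 0, -0.86], [0, 0, 0, 0, 0, -1.0]]

```text
clock: 13.6
tool_pos: [0.6318, -0.1267, 0.1188]
orientation: [-180.0, -0.0, -61.0]
force: [2.4, 3.2, 1.8]
opening: 0.0496
gripper_force: 30.0
```

>>> step_arm:
  steps:
    - [[0, 0, 0, 0, 0, -0.12], [0, 0, 0, 0, 0, -0.24], [0, 0, 0, 0, 0, -0.36], [0, 0, 0, 0, 0, -0.48], [0, 0, 0, 0, 0, -0.6], [0, 0, 0, 0, 0, -0.72], [0, 0, 0, 0, 0, -0.86], [0, 0, 0, 0, 0, -0.96]]

```text
clock: 14.4
tool_pos: [0.6318, -0.1269, 0.1188]
orientation: [-180.0, -0.0, -33.5]
force: [2.3, 3.1, 1.6]
opening: 0.0496
gripper_force: 30.0
```

```bash
python3 -c "
from h import *
wrist('w5')"
```

```text
14.4 yaw -33.51 j6 50.5 Mz [ 1.075 -0.878 -0.098] F [2.3 3.1 1.6] open 0.0496
white arcs (rad cw): [(-2.98, -2.24), (-0.47, -0.33), (1.93, 2.01)]
```

>>> step_arm:
  steps:
    - [[0, 0, 0, 0, 0, -0.1], [0, 0, 0, 0, 0, -0.2], [0, 0, 0, 0, 0, -0.28], [0, 0, 0, 0, 0, -0.28], [0, 0, 0, 0, 0, -0.28], [0, 0, 0, 0, 0, -0.28]]

```text
clock: 15.05
tool_pos: [0.6317, -0.1269, 0.1188]
orientation: [-180.0, -0.0, -25.7]
force: [3.7, 4.6, 2.0]
opening: 0.0493
gripper_force: 30.0
```

```bash
python3 -c "
from h import *
wrist('w6')"
```

```text
15.05 yaw -25.72 j6 58.3 Mz [ 1.268 -0.847 -0.023] F [3.7 4.6 2. ] open 0.0493
white arcs (rad cw): [(-3.12, -2.36), (-0.6, -0.47), (1.79, 1.87)]
```

View pics/w6.png

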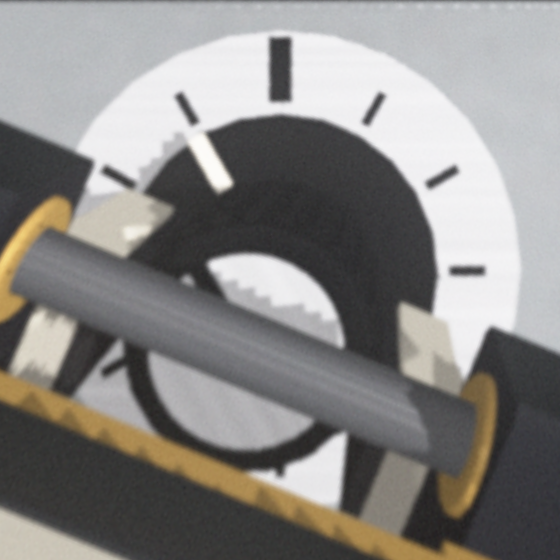

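The pointer lies in line with mark 11, (195,135)–(225,190). Now slowly clockwise.

>>> step_arm:
  steps:
    - [[0, 0, 0, 0, 0, 0.07], [0, 0, 0, 0, 0, 0.14], [0, 0, 0, 0, 0, 0.21], [0, 0, 0, 0, 0, 0.28], [0, 0, 0, 0, 0, 0.35], [0, 0, 0, 0, 0, 0.42], [0, 0, 0, 0, 0, 0.49], [0, 0, 0, 0, 0, 0.56], [0, 0, 0, 0, 0, 0.63], [0, 0, 0, 0, 0, 0.7], [0, 0, 0, 0, 0, 0.77], [0, 0, 0, 0, 0, 0.84], [0, 0, 0, 0, 0, 0.91], [0, 0, 0, 0, 0, 0.98], [0, 0, 0, 0, 0, 1.0], [0, 0, 0, 0, 0, 1.0]]

```text
clock: 16.7
tool_pos: [0.6318, -0.1268, 0.1188]
orientation: [-180.0, -0.0, -54.3]
force: [2.3, 4.1, 3.5]
opening: 0.0494
gripper_force: 30.0
```

```bash
cat >> h.py <<'E'
def rd():
    o=get_obs();print(round(o["clock"],2),"yaw",o["orientation"][2].round(2),"dial~",round((-40-o["orientation"][2])/57.3-.27,3),"M",o["moment"].round(3),"tau6",o["tau"][5].round(3))
E
python3 -c "
from h import *
rd()"
```

```text
16.7 yaw -54.35 dial~ -0.02 M [ 1.603 -0.945 -0.034] tau6 -0.128
```

>>> step_arm:
  steps:
    - [[0, 0, 0, 0, 0, 0.06], [0, 0, 0, 0, 0, 0.12], [0, 0, 0, 0, 0, 0.18], [0, 0, 0, 0, 0, 0.2]]

```text
clock: 17.1
tool_pos: [0.6318, -0.1268, 0.1188]
orientation: [-180.0, -0.0, -60.1]
force: [3.0, 3.9, 2.5]
opening: 0.0495
gripper_force: 30.0
```

```bash
python3 -c "
from h import *
rd()"
```

```text
17.1 yaw -60.11 dial~ 0.081 M [ 1.603 -0.945  0.097] tau6 -0.217
```

>>> step_arm:
  steps:
    - [[0, 0, 0, 0, 0, 0.05], [0, 0, 0, 0, 0, 0.1], [0, 0, 0, 0, 0, 0.15], [0, 0, 0, 0, 0, 0.2]]

```text
clock: 17.5
tool_pos: [0.6318, -0.1268, 0.1188]
orientation: [-180.0, -0.0, -65.8]
force: [3.5, 4.7, 2.7]
opening: 0.0495
gripper_force: 30.0
```

```bash
python3 -c "
from h import *
rd()"
```

```text
17.5 yaw -65.84 dial~ 0.181 M [ 1.613 -1.079  0.124] tau6 0.313
```

>>> step_arm:
  steps:
    - [[0, 0, 0, 0, 0, 0.05], [0, 0, 0, 0, 0, 0.1], [0, 0, 0, 0, 0, 0.15]]

```text
clock: 17.8
tool_pos: [0.6319, -0.1267, 0.1188]
orientation: [-180.0, -0.0, -70.1]
force: [3.6, 4.6, 2.8]
opening: 0.0492
gripper_force: 30.0
```

```bash
python3 -c "
from h import *
rd()"
```

```text
17.8 yaw -70.13 dial~ 0.256 M [ 1.68  -1.008  0.095] tau6 0.307
```

>>> step_arm:
  steps:
    - [[0, 0, 0, 0, 0, 0.05], [0, 0, 0, 0, 0, 0.1], [0, 0, 0, 0, 0, 0.14]]

```text
clock: 18.1
tool_pos: [0.6319, -0.1267, 0.1188]
orientation: [-180.0, -0.0, -74.1]
force: [3.6, 4.8, 2.0]
opening: 0.0495
gripper_force: 30.0
```

```bash
python3 -c "
from h import *
rd()"
```

```text
18.1 yaw -74.14 dial~ 0.326 M [ 1.678 -1.01   0.068] tau6 0.154
```

>>> step_arm:
  steps:
    - [[0, 0, 0, 0, 0, 0.05], [0, 0, 0, 0, 0, 0.1], [0, 0, 0, 0, 0, 0.15]]

```text
clock: 18.4
tool_pos: [0.6319, -0.1267, 0.1188]
orientation: [-180.0, 0.0, -78.4]
force: [4.3, 4.1, 2.4]
opening: 0.0494
gripper_force: 30.0
```

```bash
python3 -c "
from h import *
rd()"
```

```text
18.4 yaw -78.44 dial~ 0.401 M [ 1.699 -1.053  0.155] tau6 0.291
```

>>> step_arm:
  steps:
    - [[0, 0, 0, 0, 0, 0.05], [0, 0, 0, 0, 0, 0.1], [0, 0, 0, 0, 0, 0.15]]

```text
clock: 18.7
tool_pos: [0.6319, -0.1268, 0.1188]
orientation: [-180.0, 0.0, -82.7]
force: [2.7, 4.8, 1.9]
opening: 0.0496
gripper_force: 30.0
```

```bash
python3 -c "
from h import *
rd()"
```

```text
18.7 yaw -82.74 dial~ 0.476 M [ 1.624 -1.126  0.109] tau6 0.286
```

>>> step_arm:
  steps:
    - [[0, 0, 0, 0, 0, 0.05], [0, 0, 0, 0, 0, 0.1], [0, 0, 0, 0, 0, 0.15]]

```text
clock: 19.0
tool_pos: [0.632, -0.1267, 0.1188]
orientation: [-179.9, 0.0, -87.0]
force: [3.1, 4.6, 1.8]
opening: 0.0496
gripper_force: 30.0
```

```bash
python3 -c "
from h import *
rd()"
```

```text
19.0 yaw -87.04 dial~ 0.551 M [ 1.643 -1.161  0.041] tau6 0.373
```

>>> step_arm:
  steps:
    - [[0, 0, 0, 0, 0, 0.05], [0, 0, 0, 0, 0, 0.1], [0, 0, 0, 0, 0, 0.15]]

```text
clock: 19.3
tool_pos: [0.632, -0.1267, 0.1188]
orientation: [-179.9, 0.0, -91.3]
force: [3.6, 4.6, 2.2]
opening: 0.0497
gripper_force: 30.0
```

```bash
python3 -c "
from h import *
rd()"
```

```text
19.3 yaw -91.34 dial~ 0.626 M [ 1.726 -1.161  0.031] tau6 0.342
```

>>> step_arm:
  steps:
    - [[0, 0, 0, 0, 0, 0.05], [0, 0, 0, 0, 0, 0.1], [0, 0, 0, 0, 0, 0.15]]

```text
clock: 19.6
tool_pos: [0.632, -0.1267, 0.1188]
orientation: [-180.0, 0.0, -95.6]
force: [3.2, 4.0, 3.5]
opening: 0.0493
gripper_force: 30.0
```

```bash
python3 -c "
from h import *
rd()"
```

```text
19.6 yaw -95.62 dial~ 0.701 M [ 1.764 -1.13   0.297] tau6 0.129
```

>>> step_arm:
  steps:
    - [[0, 0, 0, 0, 0, 0]]

```text
clock: 19.7
tool_pos: [0.632, -0.1267, 0.1188]
orientation: [-179.9, 0.0, -95.6]
force: [2.9, 4.9, 3.1]
opening: 0.0494
gripper_force: 30.0
```

```bash
python3 -c "
from h import *
rd(); wrist()"
```

```text
19.7 yaw -95.61 dial~ 0.701 M [ 1.659 -1.16   0.136] tau6 -0.468
19.7 yaw -95.61 j6 -11.6 Mz [ 1.659 -1.16   0.136] F [2.9 4.9 3.1] open 0.0494
white arcs (rad cw): [(-2.6, -2.5), (-2.47, -2.46), (-1.87, -1.19), (-0.59, -0.45), (0.6, 0.74), (3.03, 3.11)]
```

>>> step_arm:
  steps:
    - [[0, 0, 0, 0, 0, 0.03], [0, 0, 0, 0, 0, 0.06]]

```text
clock: 19.95
tool_pos: [0.6319, -0.1267, 0.1188]
orientation: [-180.0, 0.0, -97.3]
force: [3.6, 5.0, 2.7]
opening: 0.0497
gripper_force: 30.0
```

```bash
python3 -c "
from h import *
rd(); wrist()"
```

```text
19.95 yaw -97.29 dial~ 0.73 M [ 1.697 -1.097  0.525] tau6 -0.249
19.95 yaw -97.29 j6 -13.3 Mz [ 1.697 -1.097  0.525] F [3.6 5.  2.7] open 0.0497
white arcs (rad cw): [(-2.57, -2.43), (-1.84, -1.16), (-0.56, -0.42), (0.63, 0.77), (3.05, 3.13)]
```

The moment jumped to 0.53 N m at dial ≈ 0.73, so this is the stop. Releasing and rising.

>>> step_arm:
  steps:
    - [[0, 0, 0, 0, 0, 0], [0, 0, 0, 0, 0, 0], [0, 0, 0, 0, 0, 0], [0, 0, 0, 0, 0, 0], [0, 0, 0, 0, 0, 0], [0, 0, 0, 0, 0, 0], [0, 0, 0, 0, 0, 0], [0, 0, 0, 0, 0, 0]]
  jaw: 0

```text
clock: 20.8
tool_pos: [0.6315, -0.127, 0.1186]
orientation: [180.0, -0.0, -97.3]
force: [0.1, 0.3, -0.7]
opening: 0.0872
gripper_force: 0.0
```

>>> step_arm:
  steps:
    - [[0, 0, -0.1, 0, 0, 0], [0, 0, -0.3, 0, 0, 0], [0, 0, -0.5, 0, 0, 0], [0, 0, -0.75, 0, 0, 0], [0, 0, -0.92, 0, 0, 0], [0, 0, -0.92, 0, 0, 0]]

```text
clock: 21.4
tool_pos: [0.6332, -0.1272, 0.2147]
orientation: [-179.7, 0.0, -97.2]
force: [0.8, 0.1, 0.6]
opening: 0.0875
gripper_force: 0.0
```

```bash
python3 -c "
from h import *
rd(); wrist()
o=get_obs();plan(o['tool_pos'],o['orientation'][2],[.5328,-.1223,.210],-183.1,.5)"
```

```text
21.4 yaw -97.25 dial~ 0.729 M [0.024 0.052 0.03 ] tau6 -0.003
21.4 yaw -97.25 j6 -13.2 Mz [0.024 0.052 0.03 ] F [0.8 0.1 0.6] open 0.0875
white arcs (rad cw): [(0.57, 0.72)]
[0.08, 0.99, 0.03, 0.0, 0.0, 1.0]
[0.0, 0.0, -0.0, 0.0, 0.0, 1.0]
[0.0, 0.0, -0.0, 0.0, 0.0, 1.0]
end [ 0.53310562 -0.12239533  0.20979296] -183.2117053401981
```

>>> step_arm:
  steps:
    - [[0.02, 0.2, 0, 0, 0, 0.2], [0.04, 0.4, 0, 0, 0, 0.4], [0.05, 0.6, 0.01, 0, 0, 0.6], [0.06, 0.8, 0.02, 0, 0, 0.8], [0.08, 0.99, 0.03, 0, 0, 1.0], [0.08, 0.99, 0.03, 0, 0, 1.0]]
  jaw: 255

```text
clock: 22.05
tool_pos: [0.5298, -0.1224, 0.2073]
orientation: [179.9, -0.0, -126.1]
force: [0.6, -0.3, 0.5]
opening: 0.0451
gripper_force: 0.0
```

>>> step_arm:
  steps:
    - [[0, 0, 0, 0, 0, 0.2], [0, 0, 0, 0, 0, 0.4], [0, 0, 0, 0, 0, 0.6], [0, 0, 0, 0, 0, 0.8], [0, 0, 0, 0, 0, 1.0], [0, 0, 0, 0, 0, 1.0]]

```text
clock: 22.65
tool_pos: [0.5324, -0.1224, 0.2071]
orientation: [180.0, -0.0, -154.6]
force: [-0.5, 0.1, -0.1]
opening: 0.0015
gripper_force: 0.0
```

>>> step_arm:
  steps:
    - [[0, 0, 0, 0, 0, 0.2], [0, 0, 0, 0, 0, 0.4], [0, 0, 0, 0, 0, 0.6], [0, 0, 0, 0, 0, 0.8], [0, 0, 0, 0, 0, 1.0], [0, 0, 0, 0, 0, 1.0], [0, 0, 0, 0, 0, 1.0]]

```text
clock: 23.35
tool_pos: [0.5324, -0.1224, 0.2074]
orientation: [-180.0, -0.0, 177.1]
force: [-0.1, -0.4, 0.7]
opening: 0.0002
gripper_force: 0.0
```

```bash
python3 - <<'E'
from h import *
o=get_obs();print(o["clock"],o["tool_pos"],o["orientation"],o["joint_pos"].round(1),o["opening"])
c=calibration("wrist");p,d=snapshot("wrist");cv2.imwrite("pics/w7.png",p[:,:,::-1])
C=cloud(d,c);ey=np.array([.054,.9985]);ex=np.array([.9985,-.054])
L=(C[...,:2]-AX);a=L@ex;b=L@ey
m=(d>0)&(abs(C[...,2]-.08)<.012)&(abs(b)<.045)&(a>-.16)&(a<-.1)
print("handle own x",m.sum(),a[m].min() if m.sum() else 0,a[m].max() if m.sum() else 0, "y",b[m].min() if m.sum() else 0,b[m].max() if m.sum() else 0)
T=o["tool_pos"][:2]-AX;print("tcp own",T@ex,T@ey)
E
```

```text
23.35 [ 0.53238963 -0.12240357  0.20738672] [-1.79995912e+02 -1.75166136e-02  1.77071078e+02] [   7.6    9.3  -17.3    0.   -63.5 -100.5] 0.00023512896405875847
handle own x 1293 -0.1377542399409641 -0.12653003049969244 y -0.0448954419167231 0.04496786294215966
tcp own -0.0994474138090765 -7.427758029379238e-05
```

View pics/w7.png

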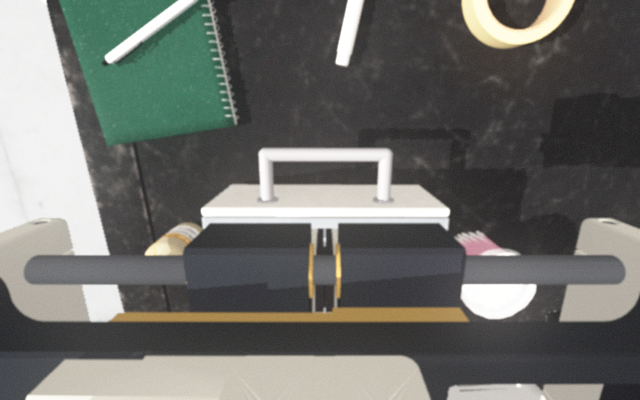

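The handle bar is seen at rows 148–160, columns 262–390; its centre measures own x ≈ -0.132, so the gap centre is -0.107. I'll shift 7 mm toward the robot and lower the shut fingers into the gap.

>>> step_arm:
  steps:
    - [[0.07, 0, 0.1, 0, 0, 0], [0.07, 0, 0.3, 0, 0, 0], [0.07, 0, 0.5, 0, 0, 0], [0.07, 0, 0.7, 0, 0, 0], [0.07, 0, 0.9, 0, 0, 0], [0.07, 0, 1.0, 0, 0, 0], [0.07, 0, 1.0, 0, 0, 0]]

```text
clock: 24.1
tool_pos: [0.5239, -0.1221, 0.1059]
orientation: [-180.0, -0.2, 176.8]
force: [1.7, -0.0, 0.3]
opening: 0.0009
gripper_force: 0.0
```

>>> step_arm:
  steps:
    - [[0, 0, 0.06, 0, 0, 0], [0, 0, 0.12, 0, 0, 0], [0, 0, 0.18, 0, 0, 0], [0, 0, 0.24, 0, 0, 0], [0, 0, 0.3, 0, 0, 0], [0, 0, 0.36, 0, 0, 0], [0, 0, 0.42, 0, 0, 0], [0, 0, 0.46, 0, 0, 0], [0, 0, 0.46, 0, 0, 0]]

```text
clock: 25.0
tool_pos: [0.5249, -0.1221, 0.0609]
orientation: [-180.0, -0.1, 176.8]
force: [-0.4, 0.8, 0.5]
opening: 0.0002
gripper_force: 0.0
```

>>> step_arm:
  steps:
    - [[0.04, 0, 0, 0, 0, 0], [0.07, 0, 0, 0, 0, 0], [0.1, 0, 0, 0, 0, 0], [0.13, 0, 0, 0, 0, 0], [0.16, 0, 0, 0, 0, 0], [0.18, 0, 0, 0, 0, 0], [0.2, 0, 0, 0, 0, 0]]

```text
clock: 25.7
tool_pos: [0.5055, -0.1209, 0.0618]
orientation: [180.0, 0.0, 176.8]
force: [1.1, -0.5, 0.5]
opening: 0.0004
gripper_force: 0.8
```

>>> step_arm:
  steps:
    - [[0.05, 0, 0, 0, 0, 0], [0.1, 0, 0, 0, 0, 0], [0.15, 0, 0, 0, 0, 0], [0.2, 0, 0, 0, 0, 0], [0.25, 0, 0, 0, 0, 0], [0.3, 0, 0, 0, 0, 0], [0.35, 0, 0, 0, 0, 0], [0.4, 0, 0, 0, 0, 0], [0.45, 0, 0, 0, 0, 0], [0.5, 0, 0, 0, 0, 0], [0.54, 0, 0, 0, 0, 0], [0.54, 0, 0, 0, 0, 0]]

```text
clock: 26.9
tool_pos: [0.4502, -0.1179, 0.0613]
orientation: [180.0, -0.1, 176.8]
force: [0.7, -0.0, 0.5]
opening: -0.0
gripper_force: 0.0
```

>>> step_arm:
  steps:
    - [[-0.04, 0, 0, 0, 0, 0], [-0.08, 0, 0, 0, 0, 0], [-0.08, 0, 0, 0, 0, 0]]

```text
clock: 27.2
tool_pos: [0.4601, -0.1183, 0.0614]
orientation: [-180.0, -0.0, 176.8]
force: [-0.3, -0.7, -0.5]
opening: 0.0004
gripper_force: 0.0
```

```bash
cat > m.py <<'E'
from h import *
o=get_obs();print(o["clock"],o["tool_pos"],o["force"])
c=calibration("side");p,d=snapshot("side");C=cloud(d,c)
cv2.imwrite("pics/s_end.png",p[:,:,::-1])
ex=np.array([.9985,-.054]);ey=np.array([.054,.9985]);L=C[...,:2]-AX;a=L@ex;b=L@ey
d0=np.load("pics/side0.npy");C0=cloud(d0,c);a0=(C0[...,:2]-AX)@ex;b0=(C0[...,:2]-AX)@ey
for D,Z,A,B in((d0,C0[...,2],a0,b0),(d,C[...,2],a,b)):
    m=(D>0)&(abs(Z-.082)<.008)&(abs(B)<.05)&(abs(B)>.025)&(A>-.23)&(A<-.1)
    print("bar own x",m.sum(),np.percentile(A[m],[5,50,95]) if m.sum() else 0)
    for n,lo,hi in(("bottle",-.22,-.13),("tub",.13,.22)):
        m=(D>0)&(Z>.06)&(Z<.1)&(B>lo)&(B<hi)&(abs(A)<.06);print(n,m.sum(),np.median(A[m]).round(4),np.median(B[m]).round(4))
E
python3 m.py
```

```text
27.2 [ 0.46010692 -0.11830786  0.06140509] [-0.2779644  -0.73926633 -0.47596913]
bar own x 164 [-0.13643744 -0.12915551 -0.10896804]
bottle 415 -0.0081 -0.1683
tub 1060 0.0042 0.1769
bar own x 148 [-0.19730228 -0.14915036 -0.14668193]
bottle 414 -0.0086 -0.1687
tub 1059 0.0041 0.1766
```

>>> step_arm:
  steps:
    - [[0, 0, -0.1, 0, 0, 0], [0, 0, -0.3, 0, 0, 0], [0, 0, -0.5, 0, 0, 0], [0, 0, -0.75, 0, 0, 0], [0, 0, -1.0, 0, 0, 0], [0, 0, -1.0, 0, 0, 0]]

```text
clock: 27.85
tool_pos: [0.4615, -0.1183, 0.1656]
orientation: [180.0, 0.4, 176.8]
force: [0.5, 0.5, -0.8]
opening: 0.0002
gripper_force: 0.0
```

>>> step_arm:
  steps:
    - [[0, 0, -0.2, 0, 0, 0], [0, 0, -0.4, 0, 0, 0], [0, 0, -0.6, 0, 0, 0], [0, 0, -0.6, 0, 0, 0], [0, 0, -0.6, 0, 0, 0]]

```text
clock: 28.35
tool_pos: [0.4592, -0.1182, 0.2218]
orientation: [180.0, 0.0, 176.8]
force: [0.4, -0.2, -0.9]
opening: 0.0004
gripper_force: 0.0
```

```bash
python3 m.py; python3 -c "
import cv2;i=cv2.imread('pics/s_end.png');cv2.imwrite('pics/s_crop.png',cv2.resize(i[120:330,170:420],None,fx=2.4,fy=2.4))"
```

```text
28.35 [ 0.45921627 -0.11821792  0.22176218] [ 0.38605252 -0.24229554 -0.86162737]
bar own x 164 [-0.13643744 -0.12915551 -0.10896804]
bottle 415 -0.0081 -0.1683
tub 1060 0.0042 0.1769
bar own x 240 [-0.20048251 -0.19234177 -0.14755573]
bottle 420 -0.008 -0.1689
tub 1059 0.0041 0.1766
```

View pics/s_crop.png

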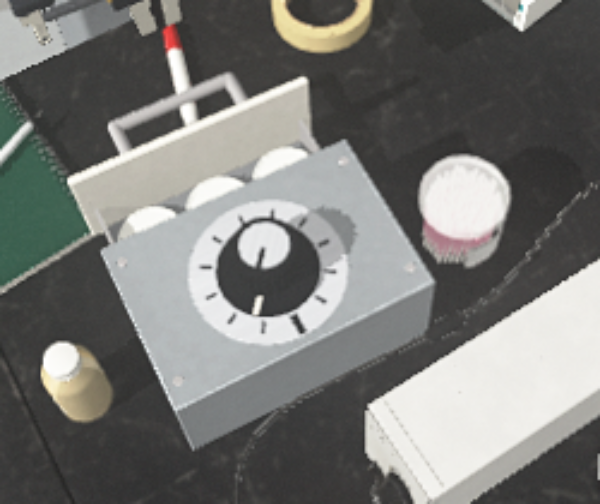

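The drawer is about 64 mm open, the pointer at (258,305) stands a little past mark 1, and the bottle and tub haven't moved. The gripper is clear of everything, so I'm handing in.

```bash
python3 -c "
from plant import *
print(close_job())"
```

```text
the job is handed in; nothing more can be done
None
```

The cabinet is open and the job is handed in; no verdict came back. The dial went to mark 4, back to mark 11, then clockwise to its stop (about 0.7 rad, felt at about 0.5 N m). The drawer is about 64 mm out, and the bottle and swab tub have not moved.

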